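Shorten the forearm support by one hole

TASK

The next patient has a shorter forearm: shorten the forearm support on the desk by one hole. Squeeze the two sprung buttons on the collar of its sliding sleeve fully in together and start the sleeve towards the padded trough, then ease off the buttons and push it on gently until both buttons spring out and lock in the next hole. Never force the sleeve against its lock, and leave the things beside the support undisturbed.

Things in the scene. Friction and masses are not known exactly. Their poses are not given: they have to be found in the camera images.
- armrest: Forearm support standing firmly on the desk (it does not shift): grey board 420 x 120 mm on short feet, its top 17.5 mm above the desk, from x = -220 to +200 mm. Origin on the desk under it; z up, +x along the board towards the elbow end, which carries the black padded trough (x +12 to +198 mm, 112 mm wide, up to 110 mm above the desk).
- tube_end (a point): Point fixed on the armrest where the bare steel inner tube (14 mm square, along x, axis 54 mm above the desk) enters the trough's foot. The tube has three pairs of 9 mm holes in its sides. The sleeve starts locked in the pair farthest from the trough. The next pair is 26 to 42 mm further on: it differs from support to support, find it by feel; the last pair is 24 mm beyond that.
- sleeve: Sliding outer part with a grey collar, x -24 to +18 mm, 35 mm wide, 34 mm high; axes as the armrest's. Origin on the tube axis (54 mm above the desk) midway between the two buttons. Slides only along x, up to 69 mm towards the trough (+x) from its start. Unlocked it needs 3 to 8 N to slide and stays where it is left.
- flange: Finger flange on the collar's trough side, origin at its centre: plate 62 mm wide (y), 30 mm high, 6 mm thick, x +18 to +24 mm from the sleeve's origin. It stands out 13.5 mm beyond the collar and 7.5 mm beyond the buttons on each side, so fingers beside the buttons can push on it towards the trough. Plastic: it takes at most 22 N.
- handle: Patient's T handle at the other end of the sleeve, origin at its centre, 98 mm behind the buttons: black bar across (y), 103 mm long, 26 mm thick, top 89 mm above the desk. A 22 mm square steel tube joins it to the collar. It takes at most 22 N.
- button_left (a joint): Black sprung button on the collar's +y side at the sleeve's origin, 18 mm long, 16 mm high, pressed towards -y. In m: 0 = out and locked (6 mm proud), 0.0052 = fully in; spring 3 N out, 5 N in. Freed from 0.0036 on; between holes it rides at about 0.003 and springs out at the next hole if let go. Across both buttons: 47 mm out, 40 between holes, 37 in.
- button_right (a joint): The same button on the collar's -y side, pressed towards +y; values as for button_left. The sleeve slides only while both buttons are free of their holes.
- dropper_bottle: Bystander: small white dropper bottle, 24 mm across, 60 mm high, upright; origin at its foot.
- label_roll: Bystander: roll of white labels lying flat, 68 mm across, 26 mm high; origin at the centre of its underside.
- vial: Bystander: brown glass vial with cap, 22 mm across, 53 mm high, upright; origin at its foot.

How it is judged:
On the way, in this order (a step that is already met when the one before it is completed fails the run):
1. both buttons are squeezed in together (value of joint each of button_left, button_right above 0.004 m), for 0.1 s.
2. the sleeve has left its hole towards the trough (x of sleeve in the frame of armrest above -0.09 m), for 0.1 s.
3. the sleeve stands at the next hole with both buttons sprung out (x of sleeve in the frame of armrest between -0.0715 and -0.0505 m and value of joint each of button_left, button_right below 0.0015 m), for 0.2 s.
At the end, for the whole second after the job is handed in: The sleeve is locked in the next hole nearer the trough: both buttons out to within 1.5 mm, at rest; the bottle, vial and label roll stand as they did (all of step 3 and linear speed of sleeve below 0.005 m/s and angle between each of dropper_bottle, label_roll, vial's own z axis and vertical below 0.2 rad); the robot touches nothing.
It fails at once if the sleeve was forced: more than 22 N on its flange (contact force between anything else and flange above 22 N).
It fails at once if the sleeve was forced: more than 22 N on its handle (contact force between anything else and handle above 22 N).
It fails at once if the fingers squeezed or pressed on the support with more than 60 N in all (contact force between the fingers and armrest above 60 N).
It fails at once if the dropper bottle, label roll or vial was moved more than 15 mm (distance of any of dropper_bottle, label_roll, vial from where it was at the start of the episode above 0.015 m).
It also fails if it takes over 40 s, if anything falls off the work surface, if the arm or the gripper's body presses on something with over 40 N, if the wrist force passes 120 N, or if a joint passes its speed limit or range.

ROBOT

A 6-joint arm with a two-finger parallel gripper is mounted at the origin on a cart in front of the work surface, level with it; the furniture and walls round the work are solid. World frame = base frame: x ahead of the robot, y to its left, z up, the work surface at z = 0. Lengths are in m, angles in rad, forces in N, time in s.
With the tool pointing down it reaches from about 0.375 to 0.9 m from the base axis. Payload 3.1 kg.
Tool frame: the origin (TCP) lies at the centre of the arm's flange, where the gripper is bolted on; the fingertips stand robot.tip_extent ahead of it and the grasp point (between the pads) lies 164 mm ahead of it (robot.tip_extent is the distance from the TCP to the fingertips, in m); z points along the fingers, y is the line along which they close (so a half turn about z gives the same grasp; the last joint's range is limited). The gripper opens to 87 mm and grips with 3 to 60 N. Pads are 19 mm wide; open, the fingers measure 117 mm over their backs; the gripper's body (75 mm by 190 mm) begins 51 mm behind the grasp point.
Start: joints at [0.967, 0.527, 1.433, -0, 1.181, -0.178], TCP at [0.258, 0.569, 0.405] pointing down, gripper open.
Joint ranges: [-3.08, 3.08], [-0.75, 2.2], [0.22, 2.44], [-1.43, 4.57], [0, 2.65], [-2.85, 2.85]. Speed limits (rad/s): [2.79, 2.79, 3.14, 3.14, 3.14, 3.14].

INTERFACE

Orientations are given as a unit quaternion [x, y, z, w].
In Python, from rig import get_obs, camera, hand_in, cut_out, robot gives the robot as it stands.
- The arm moves only by the tool step_arm, never from a script. Its argument "rows" is a list of rows, each a list of 6 numbers: the shift along the world's x, y, z in m, then the turn, a rotation vector about the world's x, y, z in degrees. A call has 1 to 12 rows; each row shifts and turns the commanded pose from where the row before left it; what a row does not reach is not made up. A row lasts 1/8 s, in which the tool goes at most 62.5 mm and 10.7 degrees, less where a joint would pass 70% of its speed; a pose out of reach is approached as far as the arm can. A call is refused whole if a number of a shift passes 0.0625 or a number of a turn 10.7, either way. A call with a gripper value outside its range is refused whole. "jaw" is the finger opening in m, from 0 to 0.087, set as the call begins (left out, the last holds). The fingers move at their own pace and stop on an object; "squeeze" is the grip in N (left out, the last holds). Time passes only in rows, so rows that do not move let the fingers close. It gives the time, the measured TCP pose, the force, the opening and the grip force at its end, in the units of the state.
- get_obs(): the state, without advancing time (a new reading comes with each control period).
- camera(name): name is "scene" or "top" or "wrist"; returns a dict with "pixels" (420x560x3 uint8, blue, green, red), "depth" (420x560 float32, m along the optical axis (not along the pixel's ray), 0 where there is no reading), "fov_y" (degrees; the focal length in pixels is half the picture's height over the tangent of half this angle, whatever the lens; pixels are square), "cx", "cy" (the principal point, pixels), "extrinsics" (4x4, takes a point from camera to world coordinates); the wrist camera has in their place "mount" (4x4, takes a point from camera to tool coordinates, whose origin is the TCP and whose axes are the flange's). Camera axes: x right, y up, looking along -z (the intrinsics and any distortion apply to the point x, -y, -z); pixel columns grow to the right and rows downward; lengths in m; the calibration is good to about 2 mm. A picture is of the moment at which its call begins: read the wrist's pose just before it.
- hand_in(): hands the job in; it is judged then, once.
Trained networks look in the newest picture that a camera, given by its name, has taken for a name from the list of things; names that differ only in an ending like _2 or _b are one class to them, and where a whole thing is asked for, a point or a joint stands for the part that bears it (a point fixed in the world has none). Each returns a list of dicts, best first, with "confidence" (0 to 1); they miss things now and then, are a little off and sometimes report something else, mostly with a low value. They report only what shows in the picture. A call takes as long as a camera call.
- cut_out(label, camera): "region" (420x560 bool, what is visible of it) and "extent" ([centre column, centre row, width, height] in pixels, round what is visible of it).
The state is a dict: "time": time; "q": joint angles; "joint_velocities": joint speeds; "joint_torque": joint torques, N m; "position": TCP position; "tool_rot": TCP orientation; "ft_force": force on the tool from outside, world axes, zero at the start; "moment": the same for the moment, N m; "grip_width": finger opening in m; "grip_force": force on a finger pad.
Only numpy, scipy, OpenCV 4.12 (cv2) and the standard library are available. Lean on these libraries where they do the work, as an engineer would, in place of code of your own. Each camera call takes 0.05 s, during which the arm holds its last target. There are 200 camera calls.

## Working session

There is one attempt and no reset: what is moved stays moved. The work goes in short steps, Python scripts to look and compute and a tool call to move; the robot and the scene stay as the last step left them, time stands still between calls to the robot, and variables do not carry over. Pictures are saved under pics/ and viewed, at most 10 in all, crops included, and the job is handed in when it is done.

Besides the shell and the picture viewer there is one more tool, called after ">>>" by a JSON object that holds its "method" and its "body", one argument or row to a line. step_arm: Moves the arm, as the interface text tells. Its arguments: {"type":"object","properties":{"rows":{"type":"array"},"jaw":{"type":"number"},"squeeze":{"type":"number"}},"required":["rows"]}

```bash
mkdir -p pics; ls; cat > h.py <<'E'
import numpy as np, cv2
from rig import get_obs, camera, cut_out, robot
from scipy.spatial.transform import Rotation as R
def cloud(c,obs=None):
    d=c["depth"];H,W=d.shape;f=H/2/np.tan(np.radians(c["fov_y"])/2)
    v,u=np.mgrid[:H,:W]
    P=np.stack([(u-c["cx"])/f*d,-(v-c["cy"])/f*d,-d,np.ones_like(d)],-1)
    if "extrinsics" in c: T=np.array(c["extrinsics"])
    else:
        B=np.eye(4);B[:3,:3]=R.from_quat(obs["tool_rot"]).as_matrix();B[:3,3]=obs["position"];T=B@np.array(c["mount"])
    return (P@T.T)[...,:3]
E
python3 - <<'E'
from h import *
o=get_obs();print(o, robot.tip_extent)
ims=[]
for n in("top","scene"):
    c=camera(n);X=cloud(c);ims.append(c["pixels"]);print(n,[k for k in c],np.array(c["extrinsics"])[:3,3])
    np.savez(f"{n}.npz",X=X,d=c["depth"],im=c["pixels"])
    for l in("armrest","sleeve","flange","handle","button_left","button_right","dropper_bottle","label_roll","vial"):
        for r in cut_out(l,n)[:2]:
            m=r["region"]&(c["depth"]>0);p=X[m]
            if len(p):print(l,round(r["confidence"],2),np.round(r["extent"]),np.round(np.median(p,0),3),np.round(np.percentile(p,[2,98],axis=0),3).tolist())
    cv2.imwrite(f"pics/{n}.png",c["pixels"])
E
```

```text
pics
{'time': 0.0, 'q': array([ 9.66477893e-01,  5.28466919e-01,  1.43393589e+00, -1.82918667e-05,
        1.18144288e+00, -1.78510094e-01]), 'joint_velocities': array([ 0.00045617, -0.00172321, -0.00096208,  0.00059881,  0.00011975,
        0.00048642]), 'joint_torque': array([-4.56958251e-04, -4.40043533e+01, -1.76595980e+01,  6.33348478e-02,
        5.82674425e-02, -1.58133062e-04]), 'position': array([0.25793205, 0.56889605, 0.40376007]), 'tool_rot': array([ 2.11295848e-01,  9.77421503e-01, -1.04454784e-03, -4.21944946e-04]), 'ft_force': array([ 0.12376249,  0.37247696, -0.86550313]), 'moment': array([-0.01285513,  0.04879832, -0.06102049]), 'grip_force': 0.0, 'grip_width': 0.08705089240357047} 0.1822
top ['pixels', 'depth', 'fov_y', 'cx', 'cy', 'extrinsics'] [0.50765483 0.09801555 0.94197043]
armrest 0.79 [256. 187.  74. 232.] [0.618 0.13  0.08 ] [[0.411, 0.071, 0.015], [0.803, 0.191, 0.108]]
sleeve 0.79 [251. 258.  55.  75.] [0.449 0.138 0.073] [[0.411, 0.095, 0.06], [0.542, 0.187, 0.091]]
flange 0.3 [257. 184.  73. 229.] [0.619 0.13  0.08 ] [[0.413, 0.071, 0.014], [0.804, 0.19
[... 645 characters left out ...]
2. 235. 143. 150.] [0.535 0.149 0.041] [[0.396, 0.081, 0.013], [0.788, 0.195, 0.107]]
sleeve 0.83 [284. 255.  83.  74.] [0.415 0.147 0.071] [[0.407, 0.092, 0.02], [0.541, 0.192, 0.09]]
flange 0.59 [259. 232.  37.  22.] [0.539 0.157 0.06 ] [[0.532, 0.104, 0.021], [0.62, 0.165, 0.071]]
button_right 0.16 [206. 277.  14.  38.] [0.486 0.25  0.03 ] [[0.482, 0.238, 0.002], [0.499, 0.258, 0.054]]
dropper_bottle 0.53 [327. 242.  16.  35.] [0.512 0.012 0.033] [[0.507, 0.002, 0.004], [0.524, 0.019, 0.06]]
label_roll 0.8 [176. 252.  40.  31.] [0.582 0.264 0.024] [[0.567, 0.232, 0.003], [0.628, 0.293, 0.028]]
vial 0.47 [286. 257.  80.  70.] [0.414 0.147 0.071] [[0.407, 0.096, 0.026], [0.54, 0.191, 0.09]]
```

```bash
python3 - <<'E'
from h import *
z=np.load("top.npz");X=z["X"];im=z["im"]
a=im[60:320,150:360];cv2.imwrite("pics/topc.png",cv2.resize(a,None,fx=2.3,fy=2.3,interpolation=cv2.INTER_CUBIC))
for n in("top","scene"):
    X=np.load(n+".npz")["X"].reshape(-1,3)
    b=X[(abs(X[:,1]-.135)<.08)&(X[:,0]>.38)&(X[:,0]<.86)]
    # tube/sleeve body centreline
    hd=b[(b[:,2]>.078)&(b[:,0]<.46)];print(n,"handle",hd.min(0),hd.max(0),hd.mean(0))
    r=cv2.minAreaRect(hd[:,:2].astype(np.float32)*1000);print(r)
    bd=b[(b[:,2]>.008)&(b[:,2]<.11)];print("board",cv2.minAreaRect(bd[:,:2].astype(np.float32)*1000))
    for x in np.arange(.435,.66,.006):
        s=b[(abs(b[:,0]-x)<.003)&(b[:,2]>.045)]
        if len(s)>2:print(round(x,3),len(s),np.round([s[:,1].min(),s[:,1].max(),s[:,2].max()],4))
E
```

```text
top handle [0.40716442 0.08964871 0.07801852] [0.43733282 0.19140118 0.09305015] [0.4234816  0.14019479 0.08672813]
((422.8138732910156, 140.61663818359375), (102.79417419433594, 26.11640739440918), 86.80224609375)
board ((628.6961059570312, 121.99616241455078), (137.4706268310547, 467.2955322265625), 87.22250366210938)
0.435 169 [0.0896 0.1914 0.0906]
0.441 41 [0.1294 0.1905 0.0732]
0.447 44 [0.1293 0.1496 0.0691]
0.453 38 [0.128  0.1495 0.0691]
0.459 38 [0.1278 0.1494 0.0688]
0.465 51 [0.1275 0.1498 0.069 ]
0.471 36 [0.1274 0.1475 0.0689]
0.477 36 [0.1273 0.1476 0.0682]
0.483 48 [0.1273 0.1475 0.069 ]
0.489 36 [0.1272 0.1474 0.0678]
0.495 38 [0.1234 0.1474 0.0711]
0.501 66 [0.1197 0.1525 0.0752]
0.507 989 [0.098  0.1524 0.942 ]
0.513 72 [0.1124 0.1585 0.0754]
0.519 79 [0.1123 0.1585 0.075 ]
0.525 97 [0.1123 0.1585 0.0746]
0.531 65 [0.1176 0.1584 0.0751]
0.537 68 [0.1047 0.1556 0.0748]
0.543 88 [0.1047 0.1651 0.0733]
0.549 31 [0.1272 0.1398 0.0648]
0.555 25 [0.1268 0.1398 0.0646]
0.561 24 [0.1267 0.1397 0.0644]
0.567 24 [0.1266 0.1397 0.0639]
0.573 31 [0.1266 0.1397 0.0646]
0.579 24
[... 1099 characters left out ...]
6 [0.119  0.1586 0.0737]
0.525 50 [0.1185 0.1588 0.0736]
0.531 34 [0.1181 0.1573 0.0731]
0.537 131 [0.1033 0.1643 0.0722]
0.543 53 [0.1134 0.1652 0.0704]
0.561 12 [0.1261 0.1387 0.0637]
0.567 16 [0.1277 0.1398 0.064 ]
0.573 10 [0.1258 0.1394 0.0633]
0.579 15 [0.1249 0.1387 0.0629]
0.585 26 [0.1256 0.1393 0.0636]
0.591 21 [0.1253 0.1387 0.0632]
0.597 19 [0.1252 0.1386 0.0638]
0.603 19 [0.1237 0.1384 0.0639]
0.609 15 [0.125  0.1378 0.0636]
0.615 49 [0.1103 0.1477 0.0703]
0.621 197 [0.0802 0.1521 0.1047]
0.627 392 [0.0727 0.1797 0.1084]
0.633 221 [0.0722 0.1868 0.1088]
0.639 95 [0.0734 0.1872 0.109 ]
0.645 83 [0.0723 0.1865 0.1092]
0.651 81 [0.072  0.1863 0.1088]
0.657 73 [0.071  0.1857 0.1091]
```

View pics/topc.png

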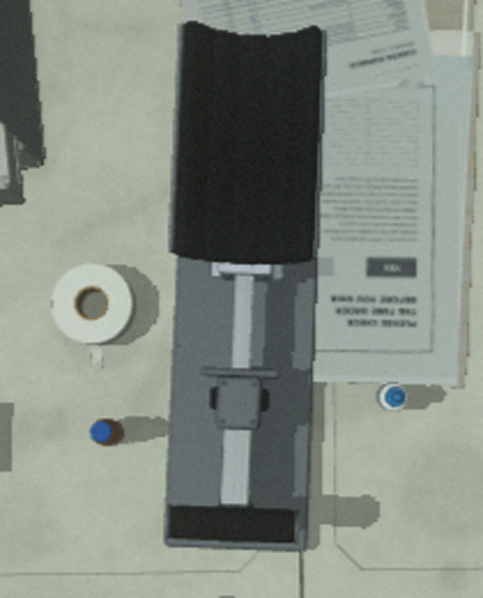

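View pics/scene.png

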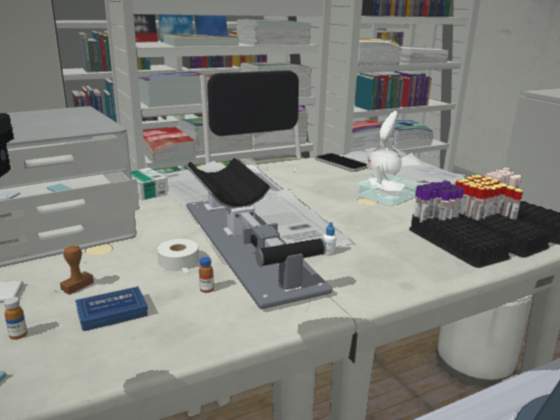

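>>> {"method": "step_arm", "body": {
  "rows": [
    [0.0335,-0.0543,0,0,0,2.7],
    [0.0335,-0.0543,0,0,0,2.7],
    [0.0335,-0.0543,0,0,0,2.7],
    [0.0335,-0.0543,0,0,0,2.7],
    [0.0335,-0.0543,0,0,0,2.7],
    [0.0335,-0.0543,0,0,0,2.7],
    [0.0335,-0.0543,0,0,0,2.7],
    [0.0335,-0.0543,0,0,0,2.7],
    [0,0,0,0,0,0],
    [0,0,0,0,0,0]
  ],
  "jaw": 0.087,
  "squeeze": 15
}}

```text
time: 2.25
position: [0.5204, 0.1435, 0.4046]
tool_rot: [0.025, 1.0, 0.0, -0.001]
ft_force: [-1.6, 0.2, 0.1]
grip_width: 0.0868
grip_force: 0.0
```

```bash
python3 - <<'E'
from h import *
o=get_obs();c=camera("wrist");X=cloud(c,o)
cv2.imwrite("pics/w1.png",c["pixels"]);print(np.array(c["mount"]).round(3).tolist(),c["fov_y"],o["position"],o["tool_rot"])
for l in("sleeve","flange","handle","button_left","button_right"):
    for r in cut_out(l,"wrist")[:2]:
        m=r["region"]&(c["depth"]>0);p=X[m]
        if len(p):print(l,round(r["confidence"],2),np.round(r["extent"]),np.round(np.median(p,0),4),np.round(np.percentile(p,[2,98],axis=0),4).tolist())
b=X.reshape(-1,3);b=b[(abs(b[:,1]-.135)<.08)&(b[:,2]>.045)&(b[:,2]<.12)]
for x in np.arange(.435,.66,.004):
    s=b[(abs(b[:,0]-x)<.002)]
    if len(s)>2:print(round(x,3),len(s),np.round([s[:,1].min(),s[:,1].max(),s[:,1].min()/2+s[:,1].max()/2,s[:,2].max()],4))
E
```

```text
[[-0.001, 0.966, 0.26, 0.07], [1.0, 0.002, -0.001, -0.0], [-0.001, 0.26, -0.966, 0.02], [0.0, 0.0, 0.0, 1.0]] 63.846961009570634 [0.52040797 0.14349535 0.40457635] [ 2.50748851e-02  9.99685414e-01  1.97726656e-04 -5.32506112e-04]
sleeve 0.63 [270. 142. 125. 148.] [0.4382 0.1387 0.0726] [[0.412, 0.0944, 0.0524], [0.5424, 0.1882, 0.0896]]
flange 0.75 [270. 209.  61.   7.] [0.5412 0.1313 0.0681] [[0.5382, 0.1064, 0.0442], [0.545, 0.1642, 0.0703]]
flange 0.74 [375. 155.  34.  26.] [0.4939 0.2434 0.0413] [[0.485, 0.2371, 0.0066], [0.5046, 0.2552, 0.054]]
handle 0.72 [291. 192.   6.  20.] [0.5216 0.1562 0.0616] [[0.5137, 0.1537, 0.0557], [0.5304, 0.1591, 0.0632]]
handle 0.59 [270.  88. 124.  32.] [0.4248 0.1417 0.0871] [[0.4115, 0.0919, 0.0781], [0.4373, 0.1902, 0.0899]]
button_right 0.57 [250. 190.   4.  18.] [0.5189 0.1155 0.0615] [[0.5118, 0.1124, 0.0546], [0.5278, 0.1181, 0.0632]]
0.435 546 [0.0894 0.1916 0.1405 0.0892]
0.439 230 [0.13   0.192  0.161  0.0847]
0.443 106 [0.1297 0.151  0.1403 0.0666]
0.447 112 [0.1295 0.1508 0.1401 0.0674]
0.451 107 [0.1292 0.1506 0.1399 0.0668]
0.455 10
[... 1155 characters left out ...]
0.1272 0.1397 0.1335 0.0625]
0.575 54 [0.127  0.1395 0.1332 0.0631]
0.579 46 [0.1267 0.1392 0.133  0.0628]
0.583 47 [0.1265 0.139  0.1327 0.0625]
0.587 48 [0.1263 0.1388 0.1326 0.0624]
0.591 43 [0.126  0.1386 0.1323 0.0627]
0.595 50 [0.1257 0.1384 0.1321 0.0628]
0.599 44 [0.1255 0.1382 0.1319 0.0626]
0.603 44 [0.1253 0.1379 0.1316 0.063 ]
0.627 211 [0.0729 0.1115 0.0922 0.1072]
0.631 505 [0.0723 0.1813 0.1268 0.1078]
0.635 504 [0.0718 0.1878 0.1298 0.1081]
0.639 442 [0.0716 0.188  0.1298 0.1082]
0.643 429 [0.0722 0.1868 0.1295 0.1086]
0.647 428 [0.0716 0.1867 0.1291 0.1077]
0.651 383 [0.0715 0.1868 0.1291 0.1083]
0.655 344 [0.0707 0.1867 0.1287 0.108 ]
0.659 302 [0.0707 0.1629 0.1168 0.1067]
```

View pics/w1.png

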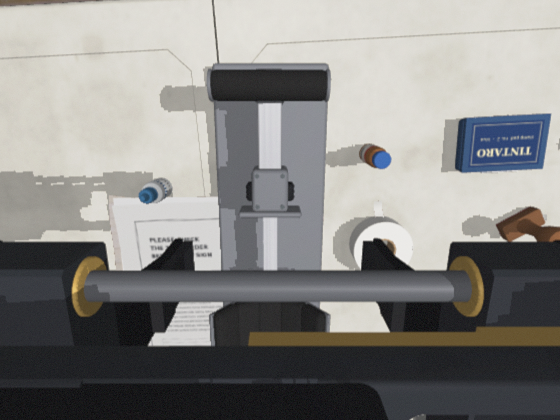

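>>> {"method": "step_arm", "body": {
  "rows": [
    [0.0046,-0.0077,-0.02,0,0,0],
    [0,0,-0.04,0,0,0],
    [0,0,-0.04,0,0,0],
    [0,0,-0.03,0,0,0],
    [0,0,-0.025,0,0,0],
    [0,0,-0.02,0,0,0],
    [0,0,-0.0106,0,0,0],
    [0,0,0,0,0,0],
    [0,0,0,0,0,0]
  ]
}}

```text
time: 3.68
position: [0.5255, 0.1362, 0.2199]
tool_rot: [0.024, 1.0, 0.0, 0.001]
ft_force: [0.9, 0.9, -0.5]
grip_width: 0.087
grip_force: 0.0
```

>>> {"method": "step_arm", "body": {
  "rows": [
    [0,0,0,0,0,0],
    [0,0,0,0,0,0],
    [0,0,0,0,0,0],
    [0,0,0,0,0,0],
    [0,0,0,0,0,0],
    [0,0,0,0,0,0]
  ],
  "jaw": 0.034,
  "squeeze": 15
}}

```text
time: 4.42
position: [0.5253, 0.1359, 0.2192]
tool_rot: [0.024, 1.0, -0.0, -0.0]
ft_force: [-0.4, -0.9, 0.6]
grip_width: 0.0374
grip_force: 4.9
```

>>> {"method": "step_arm", "body": {
  "rows": [
    [0,0,0,0,0,0],
    [0,0,0,0,0,0],
    [0,0,0,0,0,0]
  ]
}}

```text
time: 4.8
position: [0.5253, 0.1358, 0.2192]
tool_rot: [0.024, 1.0, -0.0, -0.0]
ft_force: [0.5, -1.9, 0.4]
grip_width: 0.0365
grip_force: 15.0
```

>>> {"method": "step_arm", "body": {
  "rows": [
    [0.002,-0.0001,0,0,0,0],
    [0.002,-0.0001,0,0,0,0],
    [0.002,-0.0001,0,0,0,0]
  ]
}}

```text
time: 5.18
position: [0.5312, 0.1355, 0.2191]
tool_rot: [0.024, 1.0, -0.0, -0.0]
ft_force: [-1.3, -2.9, 2.4]
grip_width: 0.0364
grip_force: 15.0
```

>>> {"method": "step_arm", "body": {
  "rows": [
    [0.002,-0.0001,0,0,0,0],
    [0.002,-0.0001,0,0,0,0],
    [0.002,-0.0001,0,0,0,0],
    [0.001,-0.0001,0,0,0,0]
  ]
}}

```text
time: 5.68
position: [0.5384, 0.1351, 0.2192]
tool_rot: [0.024, 1.0, -0.0, 0.0]
ft_force: [-0.9, -4.0, 1.1]
grip_width: 0.0366
grip_force: 15.0
```

```bash
cat > m.py <<'E'
from h import *
o=get_obs();print(o["position"].round(4),o["ft_force"].round(1),o["grip_width"])
c=camera("wrist");X=cloud(c,o);cv2.imwrite("pics/w_%.2f.png"%o["time"],c["pixels"])
b=X.reshape(-1,3);h=b[(b[:,2]>.08)&(b[:,2]<.095)&(b[:,0]<.52)&(abs(b[:,1]-.138)<.06)]
print("handle",len(h),h.min(0).round(4) if len(h) else 0,h.max(0).round(4) if len(h) else 0, h.mean(0).round(4) if len(h) else 0)
c=camera("top");X=cloud(c).reshape(-1,3)
b=X;h=b[(b[:,2]>.08)&(b[:,2]<.095)&(b[:,0]<.48)&(b[:,0]>.39)&(abs(b[:,1]-.138)<.06)]
print("top handle",len(h),h.min(0).round(4),np.percentile(h,98,axis=0).round(4),h.mean(0).round(4))
E
python3 m.py
```

```text
[0.5384 0.1351 0.2192] [-0.9 -4.   1.1] 0.03660166360963956
handle 18651 [0.4333 0.0881 0.08  ] [0.453  0.1918 0.0919] [0.4429 0.1401 0.0868]Traceback (most recent call last):
  File "m.py", line 8, in <module>
    print("top handle",len(h),h.min(0).round(4),np.percentile(h,98,axis=0).round(4),h.mean(0).round(4))
                              ~~~~~^^^
    return umr_minimum(a, axis, None, out, keepdims, initial, where)
ValueError: zero-size array to reduction operation minimum which has no identity
```

>>> {"method": "step_arm", "body": {
  "rows": [
    [0,0,0,0,0,0],
    [0,0,0,0,0,0],
    [0,0,0,0,0,0],
    [0,0,0,0,0,0]
  ],
  "jaw": 0.051
}}

```text
time: 6.28
position: [0.5383, 0.1355, 0.2191]
tool_rot: [0.024, 1.0, 0.0, 0.0]
ft_force: [-0.4, -0.0, -0.3]
grip_width: 0.0508
grip_force: 0.0
```

>>> {"method": "step_arm", "body": {
  "rows": [
    [0.001,-0.0001,0,0,0,0],
    [0.001,0,0,0,0,0],
    [0.001,-0.0001,0,0,0,0],
    [0.001,0,0,0,0,0],
    [0.001,0,0,0,0,0],
    [0.001,-0.0001,0,0,0,0]
  ]
}}

```text
time: 7.02
position: [0.5426, 0.135, 0.2189]
tool_rot: [0.025, 1.0, -0.0, -0.003]
ft_force: [-5.8, 0.1, 4.1]
grip_width: 0.051
grip_force: 2.8
```

>>> {"method": "step_arm", "body": {
  "rows": [
    [0.001,-0.0001,0,0,0,0],
    [0.001,0,0,0,0,0],
    [0.001,-0.0001,0,0,0,0]
  ]
}}

```text
time: 7.4
position: [0.5456, 0.1349, 0.2189]
tool_rot: [0.024, 1.0, -0.0, -0.003]
ft_force: [-6.2, 1.3, 3.6]
grip_width: 0.0511
grip_force: 2.8
```

```bash
sed -i '/top/,$d' m.py; python3 m.py
```

```text
[0.5456 0.1349 0.2189] [-6.2  1.3  3.6] 0.051134114548586775
handle 15384 [0.4396 0.088  0.08  ] [0.4567 0.1913 0.0913] [0.4479 0.1398 0.0862]
```

>>> {"method": "step_arm", "body": {
  "rows": [
    [0.001,-0.0001,0,0,0,0],
    [0.001,0,0,0,0,0],
    [0.001,-0.0001,0,0,0,0],
    [0.001,0,0,0,0,0],
    [0.001,0,0,0,0,0],
    [0.001,-0.0001,0,0,0,0]
  ]
}}

```text
time: 8.2
position: [0.5515, 0.1346, 0.2189]
tool_rot: [0.024, 1.0, -0.0, -0.003]
ft_force: [-5.5, 1.4, 4.6]
grip_width: 0.0508
grip_force: 3.0
```

>>> {"method": "step_arm", "body": {
  "rows": [
    [0.001,-0.0001,0,0,0,0],
    [0.001,0,0,0,0,0],
    [0.001,-0.0001,0,0,0,0]
  ]
}}

```text
time: 8.57
position: [0.5546, 0.1344, 0.2189]
tool_rot: [0.025, 1.0, -0.0, -0.003]
ft_force: [-5.9, 0.4, 4.3]
grip_width: 0.051
grip_force: 2.8
```

>>> {"method": "step_arm", "body": {
  "rows": [
    [0.001,0,0,0,0,0],
    [0.001,-0.0001,0,0,0,0]
  ]
}}

```text
time: 8.82
position: [0.5567, 0.1343, 0.2189]
tool_rot: [0.024, 1.0, -0.0, -0.003]
ft_force: [-6.3, 0.8, 3.7]
grip_width: 0.0509
grip_force: 2.7
```

>>> {"method": "step_arm", "body": {
  "rows": [
    [0.001,0,0,0,0,0],
    [0.001,-0.0001,0,0,0,0]
  ]
}}

```text
time: 9.07
position: [0.5588, 0.1342, 0.219]
tool_rot: [0.025, 1.0, -0.0, -0.002]
ft_force: [-4.6, 1.2, 4.2]
grip_width: 0.0514
grip_force: 2.6
```

>>> {"method": "step_arm", "body": {
  "rows": [
    [0.001,0,0,0,0,0],
    [0.001,-0.0001,0,0,0,0]
  ]
}}

```text
time: 9.32
position: [0.5609, 0.1341, 0.219]
tool_rot: [0.024, 1.0, -0.0, -0.002]
ft_force: [-5.3, -0.3, 3.2]
grip_width: 0.0509
grip_force: 2.5
```

>>> {"method": "step_arm", "body": {
  "rows": [
    [0.001,0,0,0,0,0],
    [0.001,-0.0001,0,0,0,0]
  ]
}}

```text
time: 9.57
position: [0.5637, 0.1339, 0.2189]
tool_rot: [0.025, 1.0, 0.0, -0.001]
ft_force: [-6.0, 1.5, 2.3]
grip_width: 0.0511
grip_force: 2.4
```

>>> {"method": "step_arm", "body": {
  "rows": [
    [0.001,-0.0001,0,0,0,0]
  ]
}}

```text
time: 9.7
position: [0.5642, 0.1339, 0.2188]
tool_rot: [0.025, 1.0, 0.0, -0.002]
ft_force: [-6.5, 1.4, 4.2]
grip_width: 0.0508
grip_force: 3.3
```

```bash
python3 m.py
```

```text
[0.5642 0.1339 0.2188] [-6.5  1.4  4.2] 0.050809660542953716
handle 15392 [0.4583 0.087  0.08  ] [0.4752 0.1906 0.0914] [0.4666 0.1389 0.0862]
```

>>> {"method": "step_arm", "body": {
  "rows": [
    [0.001,0,0,0,0,0]
  ]
}}

```text
time: 9.88
position: [0.5645, 0.1339, 0.2188]
tool_rot: [0.025, 1.0, -0.0, -0.003]
ft_force: [-8.6, 0.1, 5.0]
grip_width: 0.0509
grip_force: 3.9
```

>>> {"method": "step_arm", "body": {
  "rows": [
    [0.001,0,0,0,0,0]
  ]
}}

```text
time: 10.0
position: [0.565, 0.1339, 0.2188]
tool_rot: [0.024, 1.0, -0.0, -0.004]
ft_force: [-8.5, 0.4, 5.8]
grip_width: 0.0509
grip_force: 4.6
```

Looks locked (force rising, travel stalled). Back off and look.

>>> {"method": "step_arm", "body": {
  "rows": [
    [-0.003,0.0001,0,0,0,0],
    [-0.004,0.0002,0,0,0,0],
    [0,0,0,0,0,0],
    [0,0,0,0,0,0]
  ]
}}

```text
time: 10.5
position: [0.5611, 0.134, 0.2194]
tool_rot: [0.024, 1.0, 0.0, 0.001]
ft_force: [-0.3, 0.6, 0.1]
grip_width: 0.0506
grip_force: 0.0
```

>>> {"method": "step_arm", "body": {
  "rows": [
    [0,0,0,0,0,0],
    [0,0,0,0,0,0],
    [0,0,0,0,0,0],
    [0,0,0.02,0,0,0],
    [0,0,0.05,0,0,0],
    [0,0,0.06,0,0,0],
    [0,0,0.06,0,0,0],
    [0,0,0,0,0,0],
    [0,0,0,0,0,0]
  ],
  "jaw": 0.087
}}

```text
time: 11.62
position: [0.5597, 0.134, 0.4089]
tool_rot: [0.024, 1.0, -0.0, -0.0]
ft_force: [0.4, 0.1, -0.1]
grip_width: 0.0872
grip_force: 0.0
```

```bash
cat >> m.py <<'E'
c=camera("wrist") if 0 else c
for l in("sleeve","flange","handle","button_left","button_right"):
    for r in cut_out(l,"wrist")[:2]:
        m=r["region"]&(c["depth"]>0);p=X[m]
        if len(p):print(l,round(r["confidence"],2),np.round(r["extent"]),np.round(np.percentile(p,[2,98],axis=0),4).tolist())
b=X.reshape(-1,3);b=b[(abs(b[:,1]-.135)<.035)&(b[:,2]>.045)&(b[:,2]<.08)]
for x in np.arange(.53,.6,.003):
    s=b[(abs(b[:,0]-x)<.0015)]
    if len(s)>2:print(round(x,3),len(s),np.round([s[:,1].min(),s[:,1].max(),np.ptp(s[:,1]),s[:,2].max()],4))
cv2.imwrite("pics/fin.png",cv2.resize(c["pixels"][40:260,170:370],None,fx=2.7,fy=2.7,interpolation=cv2.INTER_CUBIC))
E
python3 m.py
```

```text
[0.5597 0.134  0.4089] [ 0.4  0.1 -0.1] 0.08720922390601457
handle 3611 [0.4438 0.0876 0.08  ] [0.4739 0.1911 0.0911] [0.4597 0.1393 0.0866]
flange 0.81 [279. 206.  61.   9.] [[0.5735, 0.1039, 0.0355], [0.5831, 0.1621, 0.07]]
handle 0.92 [279.  81. 121.  32.] [[0.4461, 0.0902, 0.0764], [0.4727, 0.1891, 0.0898]]
button_left 0.63 [298. 184.   7.  20.] [[0.5491, 0.1524, 0.055], [0.5657, 0.1578, 0.0631]]
button_right 0.62 [258. 185.   8.  19.] [[0.547, 0.1107, 0.0517], [0.5625, 0.1164, 0.063]]
0.53 69 [0.1254 0.1457 0.0203 0.0668]
0.533 125 [0.1192 0.1501 0.0309 0.0708]
0.536 123 [0.1178 0.152  0.0342 0.0721]
0.539 112 [0.1184 0.1519 0.0336 0.0729]
0.542 116 [0.1181 0.1519 0.0337 0.0727]
0.545 109 [0.118  0.1517 0.0338 0.0731]
0.548 142 [0.112  0.1554 0.0434 0.0726]
0.551 147 [0.1107 0.1583 0.0476 0.0726]
0.554 150 [0.111  0.1578 0.0469 0.0728]
0.557 140 [0.1107 0.1578 0.0471 0.0726]
0.56 144 [0.1105 0.1565 0.0461 0.0728]
0.563 136 [0.1104 0.1576 0.0473 0.0729]
0.566 113 [0.1166 0.1564 0.0398 0.0724]
0.569 105 [0.1165 0.1508 0.0344 0.0732]
0.572 102 [0.1049 0.1507 0.0459 0.0719]
0.575 236 [0.1031 0.1611 0.058  0.0704]
0.578 201 [0.1031 0.1633 0.0602 0.0705]
0.581 72 [0.1108 0.1633 0.0526 0.0702]
0.584 34 [0.1262 0.1395 0.0133 0.0624]
0.587 44 [0.1261 0.1394 0.0133 0.0633]
0.59 37 [0.1259 0.1393 0.0133 0.0629]
0.593 39 [0.1258 0.1391 0.0133 0.0628]
0.596 39 [0.1256 0.139  0.0134 0.0626]
0.599 42 [0.1254 0.1389 0.0135 0.0625]
```

View pics/fin.png

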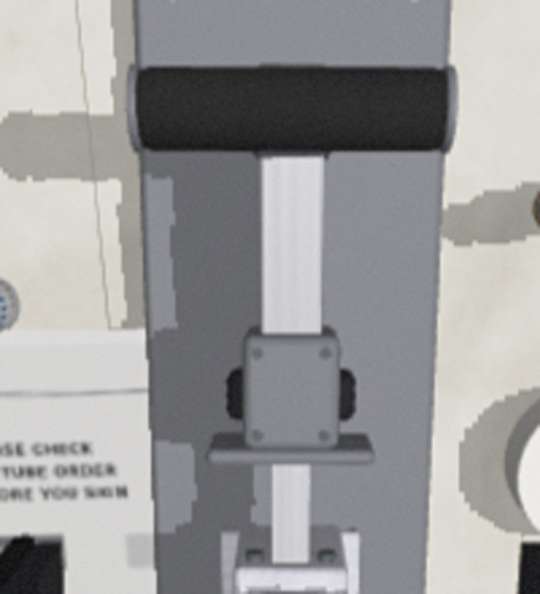

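The picture shows both buttons, at (235,393) and (347,393), standing fully out. They measure 47 mm across, with the sleeve moved on by about 35 mm, so it is locked in the next hole. Bystanders are in place and the gripper is clear.

```bash
python3 -c "
from rig import hand_in
print(hand_in())"
```

```text
the job is handed in; nothing more can be done
None
```

The forearm support is one hole shorter: the sleeve moved about 35 mm towards the trough, both buttons measured fully out (47 mm across) at the next hole, and the job is handed in; no verdict came back.

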